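# Lay out brake units and control modules with their screws up

### The job

Get the repair work on this bench ready for unscrewing. Tip both tall hydraulic units over the front edge of the plywood plate, so that each lies on its side on the plate with its screwed black cover facing up, and turn every flat control module over and lay it flat on the plate as well, ribbed side down and screwed base plate up. Leave the spray can, the screwdriver and the screw bowl where they are.

Things in the scene. Friction and masses are not known exactly. Their poses are not given: they have to be found in the camera images.
- plate: Fixed plywood work plate, 180 (its x) x 800 (y) x 15 mm thick, on the steel bench top (z = 0). Origin at the centre of its underside; x points away from the robot, y to the robot's left, z up. Its front edge (x = -90 mm in its frame) faces the robot and is the 15 mm high stop for tipping. Yaw varies a few degrees.
- unit1_mid (a point): Centre of hydraulic unit 1 of 2: aluminium block 80 (its x) x 84 (y) x 120 mm tall (z), about 0.7 kg, standing 20 to 55 mm short of the plate's front edge; black cover with four screws on its -x face (towards the robot), four round ports on top (+z). Point 60 mm above its underside. Lying cover up, its x axis points down.
- unit2_mid (a point): Centre of hydraulic unit 2 of 2: aluminium block 80 (its x) x 84 (y) x 120 mm tall (z), about 0.7 kg, standing 20 to 55 mm short of the plate's front edge; black cover with four screws on its -x face (towards the robot), four round ports on top (+z). Point 60 mm above its underside. Lying cover up, its x axis points down.
- module1_mid (a point): Centre of control module 1 of up to 3 (may be absent): flat box 100 (its x) x 62 (y) x 28 mm thick (z), about 0.22 kg; it can stand on its 62 x 28 mm end. Ribbed black housing on +z, aluminium base plate with four screws on -z. Starts on the bench before the plate, ribs up, long way towards the plate. Base plate up: its z axis points down; either end may lead.
- module2_mid (a point): Centre of control module 2 of up to 3 (may be absent): flat box 100 (its x) x 62 (y) x 28 mm thick (z), about 0.22 kg; it can stand on its 62 x 28 mm end. Ribbed black housing on +z, aluminium base plate with four screws on -z. Starts on the bench before the plate, ribs up, long way towards the plate. Base plate up: its z axis points down; either end may lead.
- module3_mid (a point): Centre of control module 3 of up to 3 (may be absent): flat box 100 (its x) x 62 (y) x 28 mm thick (z), about 0.22 kg; it can stand on its 62 x 28 mm end. Ribbed black housing on +z, aluminium base plate with four screws on -z. Starts on the bench before the plate, ribs up, long way towards the plate. Base plate up: its z axis points down; either end may lead.
- spray: Bystander: white spray can, 54 mm across, 160 mm tall, standing on the bench at the far left; origin at the centre of its foot.
- driver_grip (a point): Bystander: screwdriver lying on the bench at the far right; the point is on its handle.
- screwcup: Bystander: small steel screw bowl, 70 mm across, 40 mm high, beyond the plate; origin at the centre of its foot.
Things that resemble listed ones, but are neither listed nor needed, are in the scene too. Leave any orange or yellow look-alike of the part that bears unit2_mid alone. What is shaped like the part that bears unit1_mid but blue is not meant.

How it is judged:
By the outcome, as a careful person would: the job done as asked, in the order asked, and still so for the second after the job is handed in, with the robot touching nothing.
Of module1, module2, module3 only 2 to 3 are there at a start; the rules pass over those that are not, and their reading is None.
At some moment in a run one of module1, module2, module3 may be knocked a few centimetres aside while the robot is not near it.
Once in a run the grip may slacken for a moment while it holds something.
It also fails if it takes over 210 s, if anything falls off the work surface, if the arm or the gripper's body presses on something with over 40 N, if the wrist force passes 120 N, or if a joint passes its speed limit or range.

### The arm

A 6-joint arm with a two-finger parallel gripper is mounted at the origin on the work surface. World frame = base frame: x ahead of the robot, y to its left, z up, the work surface at z = 0. Lengths are in m, angles in rad, forces in N, time in s.
With the tool pointing down it reaches from about 0.225 to 0.875 m from the base axis. Payload 3.4 kg.
Tool frame: the origin (TCP) lies between the finger pads; the fingertips stand 8 mm ahead of it and the grasp point (between the pads) lies 11 mm behind it; z points along the fingers, y is the line along which they close (so a half turn about z gives the same grasp; the last joint's range is limited). The gripper opens to 85 mm and grips with 20 to 120 N. Pads are 22 mm wide; open, the fingers measure 114 mm over their backs; the gripper's body (76 mm by 85 mm) begins 54 mm behind the grasp point. The pads swing forward as they close: fully open they stand 13 mm farther back than shut.
Start: joints at [1.013, 0.276, 1.505, -0, 1.361, -0.121], TCP at [0.243, 0.521, 0.239] pointing down, gripper open.
Joint ranges: [-2.89, 2.89], [-0.75, 2.08], [0.22, 2.7], [-1.18, 4.32], [0.11, 2.71], [-2.7, 2.7]. Speed limits (rad/s): [2.57, 2.57, 3.14, 3.14, 3.14, 3.14].

### API

Orientations are given as a unit quaternion [w, x, y, z].
In Python, from rig import manip gives the robot as it stands.
- The arm moves only by the tool move_arm, never from a script. Its argument "deltas" is a list that holds one entry, the list of rows, each a list of 5 numbers: the shift along the tool's x, y, z normalised to -1 to 1, where 1 is 80 cm, then the turn about the tool's z normalised to -1 to 1, where 1 is 120 degrees, then the closure, from -1 (fully open) to 1 (shut). In form: [[[tx, ty, tz, twist, grip], ...]]. A call has 1 to 12 rows; each row is the pose to reach, as a shift and turn from the pose commanded when the call began, along the tool's axes at that moment; what a row does not reach only later rows make up. A row lasts 1/10 s, in which the tool goes at most 50 mm and 8.59 degrees, less where a joint would pass 70% of its speed; a pose out of reach is approached as far as the arm can. A call with a number of a shift or a turn outside -1 to 1 is refused whole. A call with a gripper value outside its range is refused whole. The fingers move at their own pace and stop on an object; "squeeze" is the grip in N (left out, the last holds). Time passes only in rows, so rows that repeat a pose let the fingers close. It gives the time, the measured TCP pose, the force, the opening and the grip force at its end, in the units of the state.
- manip.get_state(): the state, without advancing time (a new reading comes with each control period).
- manip.get_image(name): name is "scene" or "side" or "wrist"; returns the picture (400x640x3 uint8, red, green, blue); there is no depth.
- manip.camera_params(name): a dict with "fx", "fy", "cx", "cy" (pixels), "R" (3x3) and "t" (3): a world point X has camera coordinates R X + t; the wrist camera has in their place "tool_from_camera" (4x4, takes a point from camera to tool coordinates, whose origin is the TCP and whose axes are the flange's). Camera axes: x right, y down, z forward; pixel columns grow to the right and rows downward; lengths in m; the calibration is good to about 2 mm. The wrist camera is an equidistant fisheye: a pixel r from the principal point sees the ray r / f radians off the axis. A picture is of the moment at which its call begins: read the wrist's pose just before it. camera_params takes no time and is no camera call.
- manip.sign_off(): hands the job in; it is judged then, once.
The state is a dict: "clock": time; "qpos": joint angles; "qd": joint speeds; "effort": joint torques, N m; "position": TCP position; "ee_rot": TCP orientation; "contact_force": force on the tool from outside, world axes, zero at the start; "moment": the same for the moment, N m; "width": finger opening in m; "gripper_force": force on a finger pad.
Only numpy, scipy, OpenCV 4.12 (cv2) and the standard library are available. Lean on these libraries where they do the work, as an engineer would, in place of code of your own. Each camera call takes 0.05 s, during which the arm holds its last target. There are 200 camera calls.

## Working session

There is one attempt and no reset: what is moved stays moved. The work goes in short steps, Python scripts to look and compute and a tool call to move; the robot and the scene stay as the last step left them, time stands still between calls to the robot, and variables do not carry over. Pictures are saved under pics/ and viewed, at most 14 in all, crops included, and the job is handed in when it is done.

Besides the shell and the picture viewer there is one more tool, called after "Call:" in YAML: its name, and indented under it one key for each argument. move_arm: Moves the arm, as the interface text tells. Scaled input: -1 to 1 covers 80 cm each way for a shift and 120 degrees each way for a turn. Its arguments: {"type":"object","properties":{"deltas":{"type":"array","items":{"type":"array","items":{"type":"array","items":{"type":"number","minimum":-1,"maximum":1}}}},"squeeze":{"type":"number"}},"required":["deltas"]}

```bash
ls; mkdir -p pics
python3 - <<'E'
from rig import manip
import cv2,numpy as np
np.set_printoptions(precision=4,suppress=True)
print(manip.get_state())
for n in("scene","side"):
    cv2.imwrite(f"pics/{n}0.png",manip.get_image(n)[:,:,::-1]); print(n,manip.camera_params(n))
print(manip.camera_params("wrist"))
E
```

```text
pics
{'clock': 0.0, 'qpos': array([ 1.013 ,  0.2766,  1.5061, -0.    ,  1.3607, -0.121 ]), 'qd': array([-0.    ,  0.0004, -0.0006,  0.0004,  0.0001,  0.0012]), 'effort': array([  0.0003, -41.6783, -24.5804,  -0.0003,   0.0108,  -0.    ]), 'position': array([0.243 , 0.5206, 0.2385]), 'ee_rot': array([-0.0003,  0.2166,  0.9762, -0.0009]), 'contact_force': array([ 0.1833, -0.3733, -0.0579]), 'moment': array([-0.041 ,  0.022 ,  0.0142]), 'gripper_force': 0.0, 'width': 0.08526907074345991}
scene {'fx': 401.2082082309911, 'fy': 401.2082082309911, 'cx': 317.2990924097379, 'cy': 187.44170607128802, 'R': array([[-0.6747,  0.738 , -0.0123],
       [ 0.6035,  0.542 , -0.5848],
       [-0.4249, -0.402 , -0.8111]]), 't': array([ 0.3813, -0.2787,  1.7383])}
side {'fx': 520.6297812625786, 'fy': 520.6297812625786, 'cx': 331.48252588624126, 'cy': 201.47302063434242, 'R': array([[ 0.9628, -0.2698, -0.0167],
       [-0.2091, -0.7043, -0.6785],
       [ 0.1713,  0.6567, -0.7345]]), 't': array([-0.5438,  0.1611,  1.5956])}
{'fx': 309.70691628693146, 'fy': 309.70691628693146, 'cx': 321.58639951623184, 'cy': 199.10450620545123, 'tool_from_camera': array([[ 0.0001, -0.9509, -0.3095,  0.0803],
       [ 1.    ,  0.0001,  0.0001,  0.0004],
       [-0.0001, -0.3095,  0.9509, -0.1339],
       [ 0.    ,  0.    ,  0.    ,  1.    ]])}
```

View pics/scene0.png

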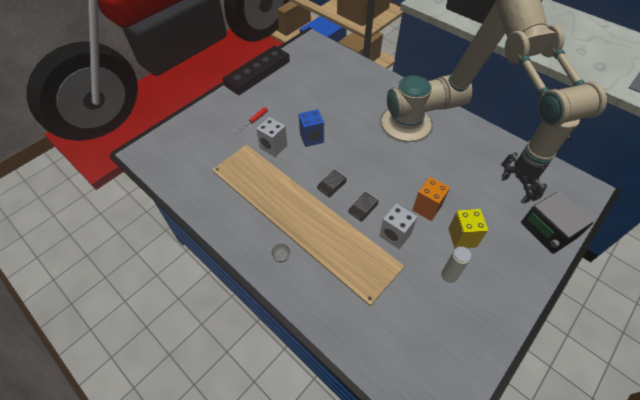

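View pics/side0.png

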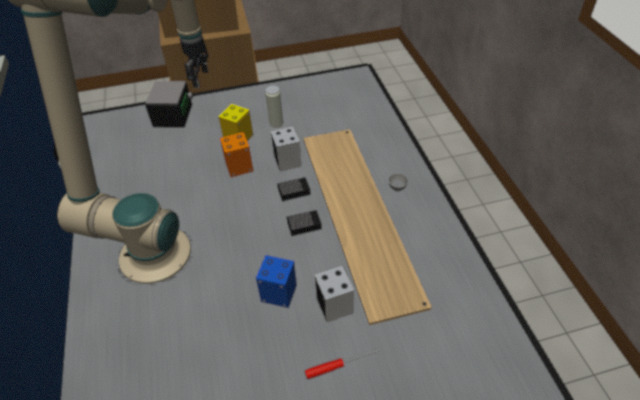

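The scene picture shows the plate from about (247,147) to (370,300). There are two grey aluminium units, at scene (271,136) and (399,226). The look-alikes are blue (312,127), orange (432,198) and yellow (468,228), and I'll leave those alone. The two dark modules are at (332,182) and (363,206), and I see no third. In the side view the grey units are at (335,293) and (286,148), and the modules at (304,222) and (293,188). Next I'll take enlarged crops to measure from.

Run:
```python
import cv2
a=cv2.imread("pics/scene0.png")[100:310,205:435]; cv2.imwrite("pics/sc.png",cv2.resize(a,None,fx=2.85,fy=2.85,interpolation=cv2.INTER_CUBIC))
a=cv2.imread("pics/side0.png")[115:330,240:440]; cv2.imwrite("pics/sd.png",cv2.resize(a,None,fx=2.75,fy=2.75,interpolation=cv2.INTER_CUBIC))
```

```text
(no output)
```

View pics/sc.png

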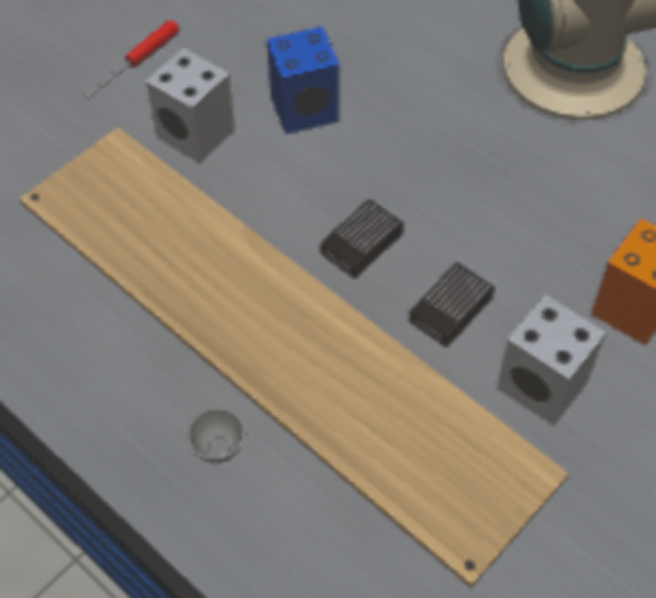

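View pics/sd.png

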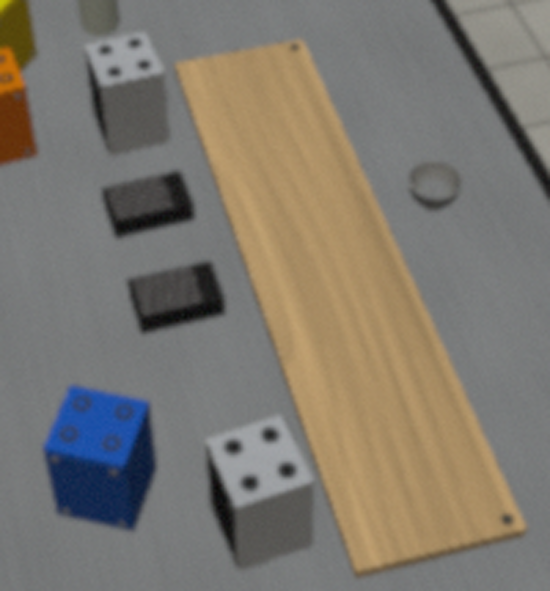

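The crops show the two grey units with ports on top, at scene crop (189,80) and (556,337). The modules have their ribs up, at (365,230) and (453,295). The corners are clear enough to triangulate against the known heights.

```bash
cat > h.py <<'E'
from rig import manip
import cv2,numpy as np
np.set_printoptions(precision=4,suppress=True)
def on_z(name,uv,z):
    c=manip.camera_params(name);R,t=np.array(c["R"]),np.array(c["t"])
    uv=np.atleast_2d(uv); d=np.c_[(uv[:,0]-c["cx"])/c["fx"],(uv[:,1]-c["cy"])/c["fy"],np.ones(len(uv))]@R
    o=-R.T@t; return (o+d*((z-o[2])/d[:,2])[:,None])[:,:2]
E
python3 - <<'E'
from h import *
S=lambda l:np.array(l)/2.85+[205,100]
D=lambda l:np.array(l)/2.75+[240,115]
items={"plate":(.015,[(118,129),(22,199),(472,584),(567,474)],[(358,574),(525,527),(302,41),(177,64)]),
"uA":(.12,[(187,50),(230,71),(193,105),(148,82)],[(231,503),(207,437),(282,416),(312,482)]),
"uB":(.12,[(548,297),(604,333),(568,378),(509,340)],[(103,86),(86,46),(149,33),(165,72)]),
"m1":(.028,[(370,200),(404,225),(360,260),(326,235)],[(140,315),(128,282),(208,263),(222,298)]),
"m2":(.028,[(459,263),(494,288),(446,325),(414,300)],[(117,222),(104,190),(180,173),(192,207)])}
for k,(z,a,b) in items.items():
    for n,p in(("scene",S(a)),("side",D(b))):
        w=on_z(n,p,z); e=np.diff(np.r_[w,w[:1]],axis=0)
        print(k,n,w.mean(0),"len",np.linalg.norm(e,axis=1),"ang",np.degrees(np.arctan2(e[:,1],e[:,0])), w.ravel() if k=="plate" else "")
E
```

```text
plate scene [ 0.6459 -0.0105] len [0.1751 0.7948 0.1772 0.794 ] ang [ -0.7009  89.2092 179.5633 -90.6407] [ 0.5534 -0.4066  0.7285 -0.4087  0.7394  0.386   0.5622  0.3873]
plate side [ 0.6497 -0.02  ] len [0.1776 0.792  0.1754 0.798 ] ang [  1.0893  89.3836 179.1818 -90.7698] [ 0.556  -0.4192  0.7336 -0.4158  0.7422  0.3762  0.5668  0.3787]
uA scene [ 0.4756 -0.3224] len [0.0747 0.0785 0.0777 0.0784] ang [  98.6551    5.7449  -81.5218 -176.4344] 
uA side [ 0.4806 -0.3305] len [0.0786 0.077  0.0812 0.0796] ang [  92.1732    2.5216  -86.0477 -179.3977] 
uB scene [0.4801 0.2948] len [0.0773 0.0766 0.0794 0.0783] ang [  91.8832    2.7196  -86.8855 -178.8512] 
uB side [0.4844 0.2846] len [0.0808 0.0815 0.0792 0.0785] ang [  93.6676    1.4471  -88.494  -177.4365] 
m1 scene [ 0.4592 -0.0149] len [0.0618 0.0827 0.0605 0.084 ] ang [ 88.3468  -4.1287 -90.3741 176.7847] 
m1 side [ 0.4678 -0.021 ] len [0.0522 0.0958 0.0563 0.0953] ang [ 92.7302   1.3124 -88.0143 178.8328] 
m2 scene [0.4608 0.1365] len [0.0578 0.0856 0.0539 0.084 ] ang [ 89.1766  -7.1809 -92.167  175.389 ] 
m2 side [0.4715 0.1309] len [0.0575 0.0963 0.0609 0.0923] ang [ 94.0396   1.2521 -89.9401 179.1112]
```

Run:
```python
from h import *
S=lambda l:np.array(l)/2.85+[205,100]
print("blue",on_z("scene",S([(268,42),(323,28),(339,62),(283,76)]),.12))
print("blue side",on_z("side",np.array([(69,387),(150,402),(133,465),(46,450)])/2.75+[240,115],.12))
print("orange,yellow",on_z("scene",np.array([(425,178),(449,184),(441,200),(418,194)]),.12),on_z("scene",[(450,215),(482,210),(487,229),(456,235)],.12))
R=cv2.Rodrigues(np.zeros(3))[0]
w,x,y,z=manip.get_state()["ee_rot"]
from scipy.spatial.transform import Rotation as Ro
print(Ro.from_quat([x,y,z,w]).as_matrix())
```

```text
blue [[ 0.3553 -0.2889]
 [ 0.2831 -0.2502]
 [ 0.3182 -0.1882]
 [ 0.3892 -0.2276]]
blue side [[ 0.3223 -0.1949]
 [ 0.3961 -0.2358]
 [ 0.3639 -0.3037]
 [ 0.2868 -0.2632]]
orange,yellow [[0.2874 0.2623]
 [0.2539 0.3388]
 [0.3301 0.3546]
 [0.3613 0.2829]] [[0.3615 0.4088]
 [0.2738 0.4771]
 [0.3281 0.525 ]
 [0.4137 0.4628]]
[[-0.9061  0.423  -0.0009]
 [ 0.423   0.9061 -0.0014]
 [ 0.0002 -0.0016 -1.    ]]
```

The only grey units are A at about (0.478,-0.326) and B at about (0.482,0.290). The plate's front edge is at x≈0.56. The tool stays vertical, so I'll push each unit low up to the edge, then push it high to tip it over. Unit B goes first.

Call:
move_arm:
  deltas:
    - [[-0.06,-0.036,0,-0.07,0.3],[-0.12,-0.072,0,-0.14,0.3],[-0.18,-0.108,0,-0.203,0.3],[-0.24,-0.144,0,-0.203,0.3],[-0.3,-0.178,0,-0.203,0.3],[-0.3,-0.178,0,-0.203,0.3],[-0.3,-0.178,0,-0.203,0.3]]
  squeeze: 40

```text
clock: 0.8
position: [0.4029, 0.2867, 0.239]
ee_rot: [0.0, 0.009, 1.0, -0.001]
contact_force: [-0.6, 0.3, 0.1]
width: 0.0301
gripper_force: 0.0
```

```bash
cat >> h.py <<'E'
from scipy.spatial.transform import Rotation as Ro
def wrist(uv,z,st):
    c=manip.camera_params("wrist");T=np.array(c["tool_from_camera"]);w,x,y,q=st["ee_rot"];R=Ro.from_quat([x,y,q,w]).as_matrix()
    uv=np.atleast_2d(uv).astype(float);p=(uv-[c["cx"],c["cy"]])/c["fx"];r=np.linalg.norm(p,axis=1)
    d=np.c_[p/r[:,None]*np.sin(r)[:,None],np.cos(r)]@(R@T[:3,:3]).T;o=st["position"]+R@T[:3,3]
    return (o+d*((z-o[2])/d[:,2])[:,None])[:,:2]
E
python3 - <<'E'
from h import *
print(manip.get_state()); cv2.imwrite("pics/w1.png",manip.get_image("wrist")[:,:,::-1])
E
```

```text
{'clock': 0.8, 'qpos': array([ 0.4795,  0.1548,  1.668 , -0.0026,  1.3191, -1.0733]), 'qd': array([ 0.0696,  0.0028, -0.0009,  0.0778,  0.0121,  0.049 ]), 'effort': array([ -1.5278, -34.0224, -24.1023,  -0.453 ,   0.0044,  -0.2932]), 'position': array([0.4029, 0.2867, 0.239 ]), 'ee_rot': array([ 0.0005,  0.0087,  1.    , -0.0012]), 'contact_force': array([-0.6095,  0.3047,  0.0851]), 'moment': array([ 0.0558,  0.0198, -0.003 ]), 'gripper_force': 0.0, 'width': 0.030121372948200997}
```

View pics/w1.png

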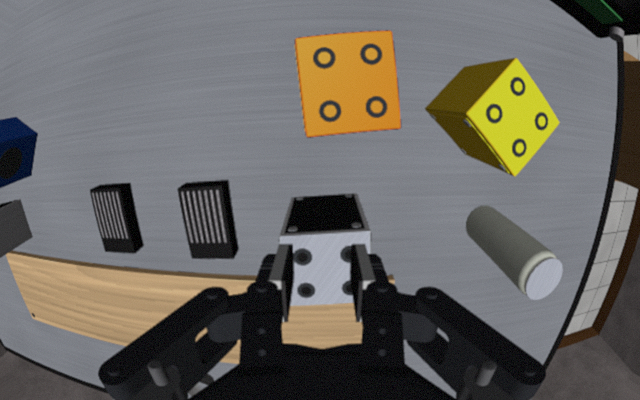

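The wrist picture shows unit B's top at (279,234)-(371,231), with the black cover facing the robot. Orange is behind it with its near edge at (308,136)-(400,128). The modules are at (210,220) and (117,218).

Run:
```python
from h import *
s=manip.get_state()
print(wrist([(279,234),(371,231),(361,303),(289,306)],.12,s),"\n",wrist([(308,136),(400,128)],.12,s),"\n",wrist([(390,277),(150,260),(33,255)],.015,s))
print("mods",wrist([(178,184),(229,181),(237,237),(189,240)],.028,s).mean(0),wrist([(91,187),(130,184),(142,240),(104,240)],.028,s).mean(0))
```

```text
[[0.4361 0.2505]
 [0.4345 0.3333]
 [0.5149 0.3275]
 [0.5174 0.2544]] 
 [[0.3493 0.2792]
 [0.3427 0.3554]] 
 [[ 0.5522  0.3814]
 [ 0.5288  0.0325]
 [ 0.5437 -0.2775]]
mods [0.4474 0.1463] [ 0.4502 -0.0017]
```

Call:
move_arm:
  deltas:
    - [[0,0,0.05,0,0.3],[0,0,0.1,0,0.3],[0,0,0.15,0,0.3],[0,0,0.19,0,0.3],[0,0,0.215,0,0.3],[0,0,0.215,0,0.3],[0,0,0.215,0,0.3]]

```text
clock: 1.55
position: [0.4, 0.2914, 0.0674]
ee_rot: [-0.0, 0.005, 1.0, 0.0]
contact_force: [0.8, -0.3, 0.1]
width: 0.0303
gripper_force: 0.0
```

Call:
move_arm:
  deltas:
    - [[-0.012,0,0,0,0.3],[-0.024,0,0,0,0.3],[-0.034,0,0,0,0.3],[-0.042,0,0,0,0.3],[-0.05,0,0,0,0.3],[-0.056,0,0,0,0.3],[-0.062,0,0,0,0.3],[-0.068,0,0,0,0.3],[-0.074,0,0,0,0.3],[-0.08,0,0,0,0.3]]

```text
clock: 2.55
position: [0.4586, 0.2892, 0.0679]
ee_rot: [-0.006, 0.007, 1.0, -0.001]
contact_force: [-15.2, 1.1, 11.8]
width: 0.0299
gripper_force: 5.9
```

Run:
```python
from h import *
a=manip.get_image("side")[60:220,180:420,::-1];b=manip.get_image("scene")[140:300,320:560,::-1]
cv2.imwrite("pics/s2.png",cv2.resize(np.hstack([a,b]),(800,267),interpolation=cv2.INTER_CUBIC)); print(manip.get_state()["contact_force"])
```

```text
[-10.1479   0.0844   6.6321]
```

View pics/s2.png

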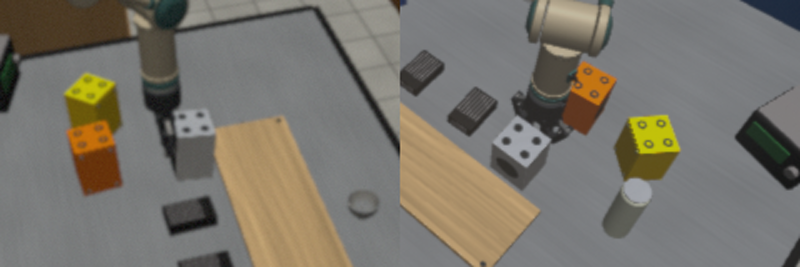

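Unit B now stands against the plate edge, upright. Next I back off, raise the fingers and tip it.

Call:
move_arm:
  deltas:
    - [[0.02,0,0,0,0.3],[0.02,0,0,0,0.3],[0.02,0,-0.03,0,0.3],[0.02,0,-0.055,0,0.3],[0.02,0,-0.055,0,0.3],[0.005,0,-0.055,0,0.3],[-0.005,0,-0.055,0,0.3],[-0.015,0,-0.055,0,0.3],[-0.025,0,-0.055,0,0.3],[-0.035,0,-0.055,0,0.3]]

```text
clock: 3.65
position: [0.4915, 0.289, 0.1106]
ee_rot: [-0.002, 0.006, 1.0, -0.0]
contact_force: [-5.0, 0.0, 6.1]
width: 0.0298
gripper_force: 3.1
```

Call:
move_arm:
  deltas:
    - [[-0.01,0,0,0,0.3],[-0.02,0,0,0,0.3],[-0.03,0,0,0,0.3],[-0.04,0,0,0,0.3],[-0.05,0,0,0,0.3],[-0.06,0,0,0,0.3],[-0.06,0,0,0,0.3],[-0.06,0,0,0,0.3]]

```text
clock: 4.45
position: [0.5405, 0.2888, 0.1111]
ee_rot: [-0.0, 0.006, 1.0, -0.0]
contact_force: [-0.0, -0.9, 0.1]
width: 0.0295
gripper_force: 0.0
```

Call:
move_arm:
  deltas:
    - [[0,0,-0.06,0,0.3],[0,0,-0.12,0,0.3],[0.05,0,-0.175,0,0.3],[0.1,-0.06,-0.175,0,0.3],[0.17,-0.12,-0.175,0,0.3],[0.17,-0.18,-0.175,0,0.3],[0.17,-0.24,-0.175,0,0.3],[0.17,-0.3,-0.175,0,0.3],[0.17,-0.36,-0.175,0,0.3],[0.17,-0.4,-0.175,0,0.3],[0.17,-0.4,-0.175,0,0.3],[0.17,-0.4,-0.175,0,0.3]]

```text
clock: 5.65
position: [0.4003, -0.0305, 0.2514]
ee_rot: [0.0, 0.008, 1.0, 0.0]
contact_force: [-0.4, -0.3, 1.0]
width: 0.0297
gripper_force: 0.0
```

Run:
```python
from h import *
print(manip.get_state()["position"]); cv2.imwrite("pics/w2.png",manip.get_image("wrist")[:,:,::-1])
```

```text
[ 0.4003 -0.0305  0.2514]
```

View pics/w2.png

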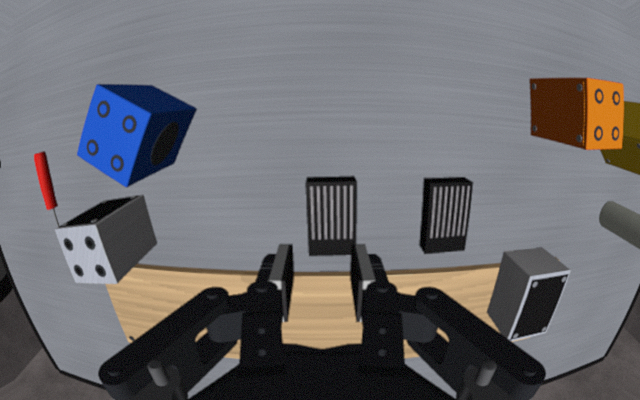

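Unit B now lies on the plate with its cover up at (540,300). Module 1 is at (331,215), module 2 at (447,213), and unit A's top is at (87,255).

Run:
```python
from h import *
s=manip.get_state()
for k,z,p in [("B",.095,[(523,272),(571,270),(549,332),(511,340)]),("A",.12,[(57,229),(106,227),(116,283),(71,284)]),("m1",.028,[(306,178),(356,178),(356,240),(309,240)]),("m2",.028,[(425,178),(472,180),(466,236),(422,237)]),("blue",.12,[(97,85),(153,98),(130,186),(79,153)]),("edge",.015,[(130,266),(330,272),(480,268)])]:
    print(k,wrist(p,z,s).ravel(),wrist(p,z,s).mean(0))
```

```text
B [0.518  0.2321 0.5278 0.332  0.6471 0.3384 0.6434 0.2559] [0.5841 0.2896]
A [ 0.4419 -0.3643  0.4362 -0.2709  0.5112 -0.2816  0.5245 -0.374 ] [ 0.4784 -0.3227]
m1 [ 0.4099 -0.0469  0.4106  0.0127  0.4922  0.0147  0.4912 -0.0455] [ 0.451  -0.0162]
m2 [0.4109 0.0993 0.4132 0.1661 0.4926 0.1692 0.4909 0.1031] [0.4519 0.1344]
blue [ 0.2821 -0.254   0.3057 -0.1838  0.3899 -0.2236  0.3503 -0.2915] [ 0.332  -0.2382]
edge [ 0.5495 -0.3377  0.5474 -0.0184  0.555   0.2124] [ 0.5506 -0.0479]
```

Call:
move_arm:
  deltas:
    - [[0,-0.06,0,0,0.3],[0,-0.12,0,0,0.3],[0,-0.18,0,0,0.3],[0,-0.24,0,0,0.3],[0,-0.3,0,0,0.3],[0,-0.367,0,0,0.3],[0,-0.367,0,0,0.3],[0,-0.367,0,0,0.3],[0,-0.367,0.06,0,0.3],[0,-0.367,0.12,0,0.3]]

```text
clock: 6.7
position: [0.3992, -0.3211, 0.1558]
ee_rot: [0.002, 0.004, 1.0, -0.001]
contact_force: [1.1, -0.5, 0.1]
width: 0.0299
gripper_force: 0.0
```

Call:
move_arm:
  deltas:
    - [[0,0,0.03,0,0.3],[0,0,0.06,0,0.3],[0,0,0.09,0,0.3],[0,0,0.109,0,0.3],[0,0,0.109,0,0.3],[0,0,0.109,0,0.3]]

```text
clock: 7.3
position: [0.3982, -0.3212, 0.0685]
ee_rot: [0.0, 0.005, 1.0, 0.0]
contact_force: [0.0, 0.2, 0.6]
width: 0.0297
gripper_force: 0.0
```

Call:
move_arm:
  deltas:
    - [[-0.012,0,0,0,0.3],[-0.024,0,0,0,0.3],[-0.034,0,0,0,0.3],[-0.042,0,0,0,0.3],[-0.05,0,0,0,0.3],[-0.056,0,0,0,0.3],[-0.062,0,0,0,0.3],[-0.068,0,0,0,0.3],[-0.07,0,0,0,0.3]]

```text
clock: 8.2
position: [0.4492, -0.322, 0.0684]
ee_rot: [-0.005, 0.005, 1.0, 0.002]
contact_force: [-14.1, 1.4, 12.5]
width: 0.0297
gripper_force: 5.9
```

The forces match those when unit B reached the edge, so I repeat the tipping moves.

Call:
move_arm:
  deltas:
    - [[0.02,0,0,0,0.3],[0.02,0,0,0,0.3],[0.02,0,-0.03,0,0.3],[0.02,0,-0.055,0,0.3],[0.02,0,-0.055,0,0.3],[0.005,0,-0.055,0,0.3],[-0.005,0,-0.055,0,0.3],[-0.015,0,-0.055,0,0.3],[-0.025,0,-0.055,0,0.3],[-0.035,0,-0.055,0,0.3]]

```text
clock: 9.2
position: [0.4807, -0.3236, 0.1114]
ee_rot: [-0.002, 0.006, 1.0, 0.001]
contact_force: [-4.2, 0.5, 6.4]
width: 0.0297
gripper_force: 2.9
```

Call:
move_arm:
  deltas:
    - [[-0.01,0,0,0,0.3],[-0.02,0,0,0,0.3],[-0.03,0,0,0,0.3],[-0.04,0,0,0,0.3],[-0.05,0,0,0,0.3],[-0.06,0,0,0,0.3],[-0.06,0,0,0,0.3],[-0.06,0,0,0,0.3]]

```text
clock: 10.0
position: [0.5293, -0.3245, 0.1119]
ee_rot: [-0.0, 0.006, 1.0, 0.0]
contact_force: [-0.6, -0.2, -0.4]
width: 0.03
gripper_force: 0.0
```

Call:
move_arm:
  deltas:
    - [[0,0,-0.06,0,0.3],[0.06,0,-0.12,0,0.3],[0.12,0,-0.175,0,0.3],[0.17,0,-0.175,0,0.3],[0.17,0,-0.175,0,0.3],[0.17,0,-0.175,0,0.3],[0.17,0,-0.175,0,0.3]]

```text
clock: 10.7
position: [0.3936, -0.3231, 0.2519]
ee_rot: [0.001, 0.006, 1.0, 0.0]
contact_force: [1.2, 0.8, -0.1]
width: 0.0299
gripper_force: 0.0
```

Run:
```python
from h import *
print(manip.get_state()["position"]); cv2.imwrite("pics/w3.png",manip.get_image("wrist")[:,:,::-1])
```

```text
[ 0.3936 -0.3231  0.2519]
```

View pics/w3.png

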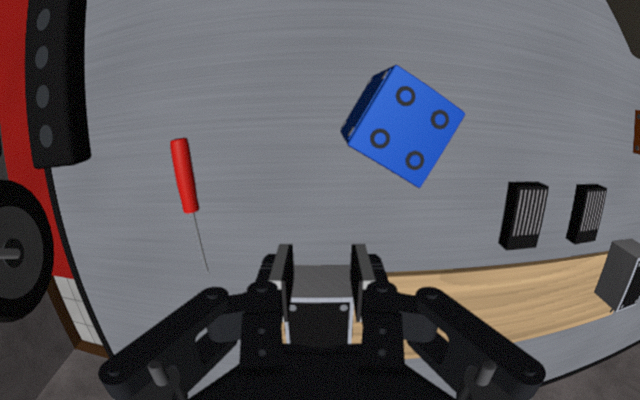

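Unit A also lies cover up, with its cover at (320,320). Both units overhang the plate edge by about 35 mm, so I'll push each fully onto the plate, low down.

Call:
move_arm:
  deltas:
    - [[-0.04,0,0.06,0,0.3],[-0.083,0,0.12,0,0.3],[-0.083,0,0.18,0,0.3],[-0.083,0,0.23,0,0.3],[-0.083,0,0.261,0,0.3],[-0.083,0,0.261,0,0.3],[-0.1,0,0.261,0,0.3],[-0.12,0,0.261,0,0.3],[-0.132,0,0.261,0,0.3],[-0.144,0,0.261,0,0.3]]

```text
clock: 11.75
position: [0.511, -0.3252, 0.0451]
ee_rot: [0.002, 0.006, 1.0, -0.001]
contact_force: [1.2, 0.8, -0.7]
width: 0.0298
gripper_force: 0.0
```

Call:
move_arm:
  deltas:
    - [[-0.01,0,0,0,0.3],[-0.02,0,0,0,0.3],[-0.03,0,0,0,0.3],[-0.04,0,0,0,0.3],[-0.048,0,0,0,0.3],[-0.056,0,0,0,0.3],[-0.056,0,0,0,0.3]]

```text
clock: 12.45
position: [0.5518, -0.3244, 0.0434]
ee_rot: [-0.002, 0.006, 1.0, 0.001]
contact_force: [-3.9, 0.6, 1.8]
width: 0.03
gripper_force: 0.0
```

Call:
move_arm:
  deltas:
    - [[-0.006,0,0,0,0.3],[-0.012,0,0,0,0.3],[-0.012,0,0,0,0.3],[0.04,0,0,0,0.3],[0.1,0,0,0,0.3],[0.12,0,-0.06,0,0.3],[0.12,0,-0.12,0,0.3],[0.12,0.06,-0.18,0,0.3],[0.12,0.12,-0.24,0,0.3],[0.12,0.18,-0.26,0,0.3],[0.12,0.24,-0.26,0,0.3],[0.12,0.3,-0.26,0,0.3]]

```text
clock: 13.65
position: [0.4611, -0.1097, 0.2516]
ee_rot: [0.003, 0.007, 1.0, -0.001]
contact_force: [0.7, 0.6, -0.4]
width: 0.0301
gripper_force: 0.0
```

Call:
move_arm:
  deltas:
    - [[0,0.06,0,0,0.3],[0,0.12,0,0,0.3],[0,0.18,0,0,0.3],[0,0.24,0,0,0.3],[0,0.3,0,0,0.3],[0,0.36,0,0,0.3],[0,0.42,0,0,0.3],[0,0.464,0,0,0.3],[0,0.464,0,0,0.3],[0,0.464,0,0,0.3],[0,0.464,0,0,0.3]]

```text
clock: 14.75
position: [0.4642, 0.2596, 0.2493]
ee_rot: [0.0, 0.006, 1.0, -0.0]
contact_force: [0.1, -0.4, 0.1]
width: 0.0299
gripper_force: 0.0
```

Call:
move_arm:
  deltas:
    - [[0,0.038,0.05,0,0.3],[0,0.038,0.11,0,0.3],[0,0.038,0.17,0,0.3],[0,0.038,0.22,0,0.3],[0,0.038,0.257,0,0.3],[0,0.038,0.257,0,0.3],[-0.02,0.038,0.257,0,0.3],[-0.04,0.038,0.257,0,0.3],[-0.052,0.038,0.257,0,0.3],[-0.064,0.038,0.257,0,0.3]]

```text
clock: 15.75
position: [0.5163, 0.2897, 0.0451]
ee_rot: [0.0, 0.007, 1.0, 0.0]
contact_force: [-9.0, -0.2, 3.7]
width: 0.0298
gripper_force: 0.0
```

Call:
move_arm:
  deltas:
    - [[-0.01,0,0,0,0.3],[-0.02,0,0,0,0.3],[-0.03,0,0,0,0.3],[-0.04,0,0,0,0.3],[-0.048,0,0,0,0.3],[-0.056,0,0,0,0.3],[-0.063,0,0,0,0.3],[-0.07,0,0,0,0.3],[-0.07,0,0,0,0.3]]

```text
clock: 16.65
position: [0.5693, 0.2889, 0.0437]
ee_rot: [-0.003, 0.006, 1.0, -0.0]
contact_force: [-5.4, -0.2, 2.5]
width: 0.03
gripper_force: 0.0
```

Call:
move_arm:
  deltas:
    - [[0.06,0,0,0,-1],[0.12,0,0,0,-1],[0.14,0,-0.06,0,-1],[0.19,0,-0.12,0,-1],[0.21,-0.06,-0.18,0,-1],[0.21,-0.12,-0.24,0,-1],[0.21,-0.17,-0.26,0,-1],[0.21,-0.19,-0.26,0,-1],[0.21,-0.19,-0.26,0,-1],[0.21,-0.19,-0.26,0,-1],[0.21,-0.19,-0.26,0,-1]]

```text
clock: 17.75
position: [0.4016, 0.1399, 0.2513]
ee_rot: [-0.0, 0.006, 1.0, 0.0]
contact_force: [-0.5, 0.2, 0.4]
width: 0.0856
gripper_force: 0.0
```

Run:
```python
from h import *
print(manip.get_state()["position"]); cv2.imwrite("pics/w4.png",manip.get_image("wrist")[:,:,::-1])
```

```text
[0.4016 0.1399 0.2513]
```

View pics/w4.png

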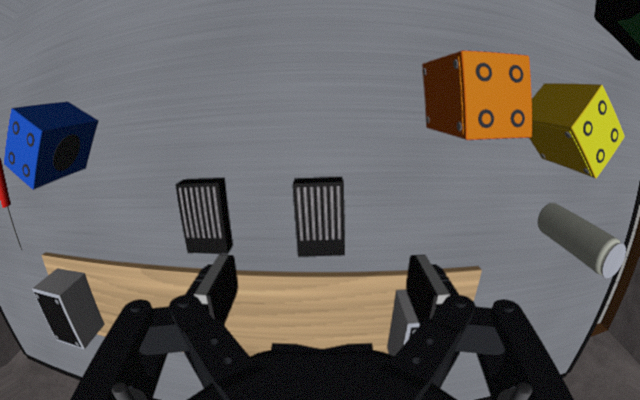

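Both units are on the plate, seen at (68,305) and (400,320). Module 2 has its rear edge at (294,178)-(343,178) and its front at row 255. Module 1 is at (205,215).

Run:
```python
from h import *
s=manip.get_state()
for k,p in [("m2",[(293,179),(343,178),(345,254),(298,255)]),("m1",[(176,181),(223,179),(232,250),(188,252)])]:
    print(k,wrist(p,.028,s).ravel(),wrist(p,.028,s).mean(0))
```

```text
m2 [0.4118 0.1069 0.4112 0.1664 0.5128 0.1704 0.5136 0.1091] [0.4623 0.1382]
m1 [ 0.4108 -0.046   0.41    0.0198  0.5073  0.0206  0.5125 -0.0457] [ 0.4602 -0.0128]
```

Call:
move_arm:
  deltas:
    - [[-0.029,-0.002,0.05,-0.015,-1],[-0.029,-0.002,0.11,-0.015,-1],[-0.029,-0.002,0.17,-0.015,-1],[-0.029,-0.002,0.23,-0.015,-1],[-0.029,-0.002,0.28,-0.015,-1],[-0.029,-0.002,0.302,-0.015,-1],[-0.029,-0.002,0.304,-0.015,-1],[-0.029,-0.002,0.304,-0.015,-1]]

```text
clock: 18.6
position: [0.4248, 0.1384, 0.0077]
ee_rot: [-0.001, -0.011, 1.0, -0.0]
contact_force: [0.9, 0.5, 0.3]
width: 0.0854
gripper_force: 0.0
```

Call:
move_arm:
  deltas:
    - [[0,0,0,0,1],[0,0,0,0,1],[0,0,0,0,1],[0,0,0,0,1],[0,0,0,0,1],[0,0,0,0,1]]
  squeeze: 20

```text
clock: 19.2
position: [0.4262, 0.1378, 0.0097]
ee_rot: [0.002, -0.01, 1.0, 0.0]
contact_force: [-0.3, 0.1, 7.0]
width: 0.062
gripper_force: 22.6
```

Call:
move_arm:
  deltas:
    - [[0,0,-0.015,0,1],[-0.003,0,-0.03,0,1],[-0.007,0,-0.045,0,1],[-0.013,0,-0.06,0,1],[-0.02,0,-0.07,0,1],[-0.028,0,-0.08,0,1],[-0.028,0,-0.08,0,1]]

```text
clock: 19.9
position: [0.4496, 0.1382, 0.0734]
ee_rot: [0.002, -0.01, 1.0, 0.0]
contact_force: [0.0, 1.3, -3.4]
width: 0.0615
gripper_force: 22.9
```

Run:
```python
from h import *
a=manip.get_image("side")[100:260,200:440,::-1];b=manip.get_image("scene")[140:300,280:520,::-1]
cv2.imwrite("pics/s3.png",cv2.resize(np.hstack([a,b]),(800,267),interpolation=cv2.INTER_CUBIC))
```

```text
(no output)
```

View pics/s3.png

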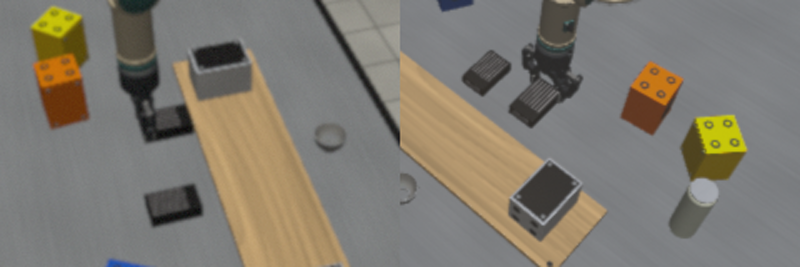

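```bash
cat >> h.py <<'E'
def proj(name,X):
    c=manip.camera_params(name);p=np.atleast_2d(X)@np.array(c["R"]).T+c["t"]
    return p[:,:2]/p[:,2:]*c["fx"]+[c["cx"],c["cy"]]
def box(g,th,y0,y1,tail=.013,zc=-.0):  # module corners; grip point g=(x,z), nose-down tilt th(deg); nose top y0,y1, tail top
    t=np.radians(th);e=np.array([np.cos(t),-np.sin(t)]);n=np.array([np.sin(t),np.cos(t)])
    P=[]
    for s in(.100-tail,-tail):
        for h in(.014,-.014):
            q=np.array(g)+s*e+h*n
            for y in(y0,y1):P.append((q[0],y,q[1]))
    return np.array(P)
E
python3 - <<'E'
from h import *
f=lambda n,uv,o:(uv-o)*400/240+([400,0] if n=="scene" else [0,0])
for th in(0,15,35,50):
    b=box((.4496,.078),th,.107,.169)
    print(th,"side",f("side",proj("side",b[:6]),[200,100]).round().astype(int).tolist(),"scene",f("scene",proj("scene",b[:6]),[280,140]).round().astype(int).tolist())
E
```

```text
0 side [[190, 123], [182, 103], [190, 134], [183, 113], [139, 134], [133, 113]] scene [[509, 103], [532, 120], [508, 110], [531, 127], [539, 74], [562, 90]]
15 side [[190, 132], [183, 111], [187, 142], [180, 121], [141, 132], [135, 111]] scene [[508, 109], [531, 126], [510, 114], [532, 130], [538, 74], [561, 90]]
35 side [[187, 143], [179, 122], [180, 153], [172, 132], [144, 131], [138, 110]] scene [[510, 114], [532, 131], [514, 115], [536, 131], [536, 75], [559, 91]]
50 side [[181, 151], [174, 130], [171, 160], [164, 139], [147, 130], [140, 109]] scene [[513, 115], [536, 132], [519, 114], [541, 130], [534, 77], [558, 93]]
```

The tilt is still only about 5°, so the pads hold the module stiffly. I'll press its nose against the plate's front edge and swing the tail up and over, so that the edge turns it in the grip.

Call:
move_arm:
  deltas:
    - [[0,0,0.03,0,1],[0,0,0.055,0,1],[0,0,0.064,0,1],[-0.01,0,0.064,0,1],[-0.018,0,0.064,0,1],[-0.024,0,0.064,0,1],[-0.028,0,0.064,0,1],[-0.032,0,0.064,0,1]]

```text
clock: 20.8
position: [0.4658, 0.1384, 0.0206]
ee_rot: [-0.008, -0.009, 1.0, -0.0]
contact_force: [-17.1, 2.1, 4.0]
width: 0.0614
gripper_force: 23.2
```

Call:
move_arm:
  deltas:
    - [[0,0,-0.009,0,1],[0,0,-0.017,0,1],[-0.002,0,-0.026,0,1],[-0.004,0,-0.034,0,1],[-0.007,0,-0.042,0,1],[-0.011,0,-0.05,0,1],[-0.016,0,-0.057,0,1],[-0.021,0,-0.064,0,1],[-0.027,0,-0.071,0,1],[-0.033,0,-0.077,0,1]]

```text
clock: 21.8
position: [0.5002, 0.1391, 0.0832]
ee_rot: [0.0, -0.01, 1.0, 0.0]
contact_force: [0.4, 1.0, -2.1]
width: 0.0612
gripper_force: 23.2
```

Run:
```python
from h import *
a=manip.get_image("side")[100:240,240:380,::-1];b=manip.get_image("scene")[150:290,310:450,::-1]
cv2.imwrite("pics/s4.png",cv2.resize(np.hstack([a,b]),(800,400),interpolation=cv2.INTER_CUBIC))
```

```text
(no output)
```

View pics/s4.png

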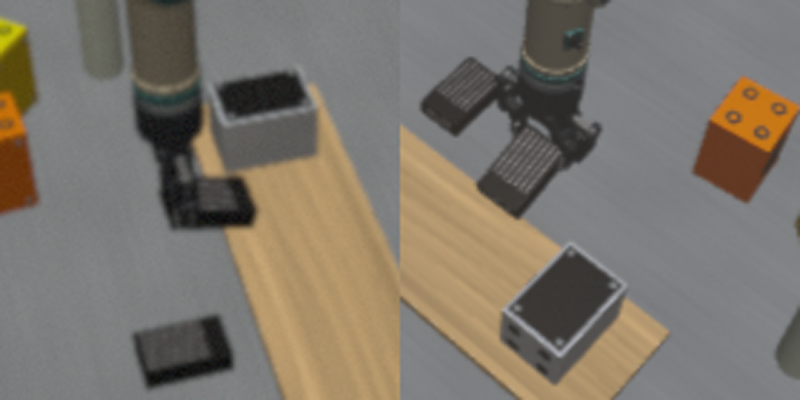

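The nose slipped up over the edge. I'll estimate the tilt it gained from the corners: side crop nose at (253,222) and (245,178), scene crop nose at (478,185) and (518,216).

Run:
```python
from h import *
k=400/140
for th in(-10,0,10,20,30):
    b=box((.5,.088),th,.107,.169)
    print(th,"side",((proj("side",b)-[240,100])*k).round().astype(int).tolist(),"scene",((proj("scene",b)-[310,150])*k+[400,0]).round().astype(int).tolist())
```

```text
-10 side [[250, 188], [236, 152], [254, 204], [240, 169], [166, 216], [154, 180], [172, 233], [159, 196]] scene [[476, 160], [517, 190], [473, 175], [513, 205], [528, 118], [568, 146], [524, 133], [564, 161]]
0 side [[253, 196], [239, 161], [254, 214], [240, 179], [168, 214], [155, 178], [169, 232], [157, 196]] scene [[474, 169], [514, 199], [473, 182], [513, 211], [527, 118], [567, 146], [526, 131], [565, 159]]
10 side [[254, 206], [240, 171], [251, 224], [237, 189], [170, 212], [157, 176], [167, 231], [155, 195]] scene [[473, 177], [513, 206], [475, 186], [514, 216], [526, 118], [566, 147], [527, 129], [566, 157]]
20 side [[253, 216], [239, 181], [246, 234], [232, 198], [172, 211], [160, 175], [165, 229], [153, 193]] scene [[473, 183], [513, 212], [478, 189], [517, 218], [524, 119], [564, 147], [528, 127], [567, 154]]
30 side [[250, 226], [236, 190], [239, 243], [226, 207], [175, 210], [163, 174], [164, 227], [152, 191]] scene [[475, 187], [514, 216], [482, 190], [521, 219], [523, 120], [563, 148], [529, 125], [568, 152]]
```

Call:
move_arm:
  deltas:
    - [[0.03,0,0.02,0,1],[0.04,0,0.03,0,1],[0.04,0,0.03,0,1]]
  squeeze: 8

```text
clock: 22.2
position: [0.4643, 0.1381, 0.0572]
ee_rot: [-0.003, -0.01, 1.0, -0.0]
contact_force: [-0.0, 0.5, -2.8]
width: 0.0617
gripper_force: 14.5
```

Call:
move_arm:
  deltas:
    - [[0,0,0,0,1],[0,0,0,0,1],[0,0,0,0,1]]
  squeeze: 5

```text
clock: 22.5
position: [0.4689, 0.1385, 0.0593]
ee_rot: [0.001, -0.01, 1.0, 0.0]
contact_force: [-0.6, -0.1, -2.1]
width: 0.0615
gripper_force: 26.8
```

```bash
cat >> h.py <<'E'
def tilt(yc,dz=.005):
    s=manip.get_state();g0=(s["position"][0],s["position"][2]+dz);ims={n:cv2.cvtColor(manip.get_image(n),cv2.COLOR_RGB2GRAY) for n in("side","scene")}
    best=[]
    for tail in(.010,.014,.018):
      for th in range(-20,121,4):
        sc=0
        for n,im in ims.items():
            b=box(g0,th,yc-.031,yc+.031,tail=tail); b[4:]=b[4:]+(b[:4]-b[4:])*.35   # front part only
            hull=cv2.convexHull(proj(n,b).astype(np.float32)).astype(int)
            m=cv2.fillConvexPoly(np.zeros_like(im),hull,1); d=(im<75)
            ring=cv2.dilate(m,np.ones((7,7)))-m
            sc+=d[m>0].mean()-d[ring>0].mean()
        best.append((round(float(sc),2),th,tail))
    return sorted(best)[::-1][:5]
E
python3 - <<'E'
from h import *
s=manip.get_state();print(s["position"],s["gripper_force"],s["moment"],s["contact_force"],s["width"]);print(tilt(s["position"][1]))
E
```

```text
[0.4689 0.1385 0.0593] 26.78104877471924 [-0.0058  0.0654 -0.0359] [-0.5984 -0.1322 -2.1391] 0.06148977521113998
[(1.01, 20, 0.01), (0.99, 24, 0.01), (0.97, 16, 0.01), (0.96, 20, 0.014), (0.95, 24, 0.014)]
```

Call:
move_arm:
  deltas:
    - [[0,0,-0.05,0,-0.4],[0,0,-0.07,0,-0.4],[0,0,-0.07,0,-0.4]]
  squeeze: 20

```text
clock: 22.9
position: [0.47, 0.1388, 0.1172]
ee_rot: [0.003, -0.01, 1.0, 0.0]
contact_force: [1.4, 0.4, -2.4]
width: 0.0616
gripper_force: 26.8
```

Call:
move_arm:
  deltas:
    - [[0,0,0,0,-0.43],[0,0,0,0,-0.43]]

```text
clock: 23.1
position: [0.4664, 0.1382, 0.1135]
ee_rot: [-0.001, -0.01, 1.0, -0.0]
contact_force: [0.2, -0.5, -2.3]
width: 0.0614
gripper_force: 26.8
```

Run:
```python
from h import *
s=manip.get_state();print(s["position"],s["gripper_force"],s["moment"],s["contact_force"],s["width"]);print(tilt(s["position"][1]))
```

```text
[0.4664 0.1382 0.1135] 26.838622391223907 [-0.0387  0.0756  0.004 ] [ 0.1552 -0.4686 -2.2924] 0.06137340155638433
[(0.99, 20, 0.01), (0.96, 24, 0.01), (0.95, 20, 0.014), (0.94, 16, 0.014), (0.93, 12, 0.014)]
```

Call:
move_arm:
  deltas:
    - [[0.04,0,0.05,0,-0.437],[0.04,0,0.05,0,-0.437],[0.04,0,0.05,0,-0.437]]

```text
clock: 23.5
position: [0.4322, 0.1374, 0.0728]
ee_rot: [-0.003, -0.01, 1.0, -0.0]
contact_force: [0.8, 0.2, -1.5]
width: 0.0612
gripper_force: 26.8
```

Call:
move_arm:
  deltas:
    - [[0,0,0,0,-0.441]]

```text
clock: 23.6
position: [0.4367, 0.138, 0.0749]
ee_rot: [0.001, -0.01, 1.0, 0.0]
contact_force: [-0.0, -0.1, -2.2]
width: 0.0617
gripper_force: 21.6
```

Call:
move_arm:
  deltas:
    - [[0,0,0,0,-0.445]]

```text
clock: 23.7
position: [0.4375, 0.138, 0.0755]
ee_rot: [0.001, -0.01, 1.0, 0.0]
contact_force: [-0.8, 0.2, -1.4]
width: 0.0615
gripper_force: 13.7
```

Closure controls the grip force finely, at about 8 N per 0.004. I'll ease it down until gravity swings the module.

Call:
move_arm:
  deltas:
    - [[0,0,0,0,-0.447],[0,0,0,0,-0.448]]

```text
clock: 23.9
position: [0.4364, 0.1379, 0.0752]
ee_rot: [0.001, -0.01, 1.0, 0.0]
contact_force: [-0.0, 0.2, -1.8]
width: 0.0618
gripper_force: 7.8
```

Run:
```python
from h import *
s=manip.get_state();print(s["position"],s["gripper_force"],s["moment"],s["contact_force"],s["width"]);print(tilt(s["position"][1]))
```

```text
[0.4364 0.1379 0.0752] 7.802331447601318 [ 0.001   0.1131 -0.0003] [-0.0343  0.1648 -1.7876] 0.06181392359952644
[(0.98, 24, 0.01), (0.98, 20, 0.01), (0.96, 20, 0.014), (0.94, 16, 0.01), (0.93, 24, 0.014)]
```

Call:
move_arm:
  deltas:
    - [[0,0,-0.02,0,-0.448],[0,0,-0.04,0,-0.448],[0,0,-0.05,0,-0.448],[0,0,-0.05,0,-0.449],[0,0,-0.05,0,-0.449]]

```text
clock: 24.5
position: [0.4354, 0.1378, 0.1145]
ee_rot: [-0.0, -0.01, 1.0, 0.0]
contact_force: [0.2, 0.1, -2.5]
width: 0.062
gripper_force: 5.5
```

Run:
```python
from h import *
s=manip.get_state();print(s["position"],s["gripper_force"],s["moment"],s["contact_force"],s["width"]);print(tilt(s["position"][1]))
```

```text
[0.4354 0.1378 0.1145] 5.456017479300499 [-0.0026  0.0839  0.012 ] [ 0.1929  0.1045 -2.5044] 0.061965036985236685
[(1.11, 44, 0.014), (1.11, 40, 0.018), (1.1, 40, 0.014), (1.09, 44, 0.018), (1.08, 48, 0.01)]
```

Call:
move_arm:
  deltas:
    - [[0,0,0,0,-0.45],[0,0,0,0,-0.45]]

```text
clock: 24.8
position: [0.4352, 0.1377, 0.1142]
ee_rot: [-0.001, -0.01, 1.0, -0.0]
contact_force: [0.2, -0.2, -1.9]
width: 0.0619
gripper_force: 3.2
```

Run:
```python
from h import *
s=manip.get_state();print(s["position"],s["gripper_force"],s["moment"],s["contact_force"],s["width"]);print(tilt(s["position"][1]))
```

```text
[0.4352 0.1377 0.1142] 3.1941017881035805 [ 0.0066  0.0602 -0.0249] [ 0.1798 -0.1837 -1.8784] 0.061897328423305684
[(1.22, 80, 0.014), (1.21, 76, 0.014), (1.2, 76, 0.018), (1.17, 80, 0.01), (1.17, 76, 0.01)]
```

At 3–5 N the module swung to about 78° nose-down. I'll let it settle and regrip firmly.

Call:
move_arm:
  deltas:
    - [[0,0,0,0,-0.45],[0,0,0,0,-0.45],[0,0,0,0,-0.45],[0,0,0,0,1],[0,0,0,0,1]]

```text
clock: 25.4
position: [0.4355, 0.1378, 0.1147]
ee_rot: [0.0, -0.01, 1.0, 0.0]
contact_force: [-0.7, -0.5, -1.7]
width: 0.0615
gripper_force: 24.2
```

Run:
```python
from h import *
s=manip.get_state();print(s["position"],s["gripper_force"],s["moment"],s["contact_force"],s["width"]);print(tilt(s["position"][1]))
```

```text
[0.4355 0.1378 0.1147] 24.178938567638397 [ 0.0119 -0.0175 -0.0427] [-0.7327 -0.5293 -1.6885] 0.06148556160470428
[(1.25, 80, 0.014), (1.23, 80, 0.01), (1.16, 76, 0.014), (1.15, 84, 0.01), (1.14, 80, 0.018)]
```

Call:
move_arm:
  deltas:
    - [[0,0,-0.05,0,1],[-0.04,0,-0.05,0,1],[-0.08,0,-0.05,0,1],[-0.12,0,-0.05,0,1],[-0.16,0,-0.05,0,1],[-0.19,0,-0.05,0,1],[-0.206,0,-0.05,0,1],[-0.206,0,-0.03,0,1],[-0.206,0,-0.01,0,1],[-0.206,0,0,0,1],[-0.206,0,0.004,0,1],[-0.206,0,0.008,0,1]]

```text
clock: 26.7
position: [0.6002, 0.1411, 0.1085]
ee_rot: [0.0, -0.01, 1.0, 0.0]
contact_force: [-1.1, 0.1, -2.0]
width: 0.0614
gripper_force: 24.4
```

Call:
move_arm:
  deltas:
    - [[0,0,0.004,0,1],[0,0,0.008,0,1],[0,0,0.01,0,1]]

```text
clock: 27.0
position: [0.6009, 0.1411, 0.1015]
ee_rot: [0.001, -0.01, 1.0, 0.0]
contact_force: [-0.9, -1.6, 9.4]
width: 0.0614
gripper_force: 25.6
```

Call:
move_arm:
  deltas:
    - [[0,0,0.003,0,1],[0,0,0.005,0,1]]

```text
clock: 27.2
position: [0.6024, 0.1412, 0.1013]
ee_rot: [0.003, -0.01, 1.0, 0.0]
contact_force: [-4.1, -1.0, 26.0]
width: 0.0613
gripper_force: 27.6
```

Call:
move_arm:
  deltas:
    - [[0,0,-0.004,0,-0.445],[0,0,-0.004,0,-0.447],[-0.006,0,-0.004,0,-0.447],[-0.012,0,-0.004,0,-0.447],[-0.018,0,-0.004,0,-0.447],[-0.024,0,-0.003,0,-0.447],[-0.03,0,-0.002,0,-0.447],[-0.036,0,-0.001,0,-0.447],[-0.042,0,0,0,-0.447]]

```text
clock: 28.1
position: [0.6346, 0.1418, 0.0972]
ee_rot: [0.001, -0.01, 1.0, 0.0]
contact_force: [-1.0, -0.0, 9.7]
width: 0.0613
gripper_force: 9.8
```

Run:
```python
from h import *
s=manip.get_state();print(s["position"],s["gripper_force"],s["moment"],s["contact_force"],s["width"]);print(tilt(s["position"][1]))
```

```text
[0.6346 0.1418 0.0972] 9.752531200647354 [-0.0334  0.3128 -0.018 ] [-0.9865 -0.038   9.6667] 0.061299708801770374
[(0.8, 100, 0.018), (0.79, 104, 0.018), (0.78, 104, 0.014), (0.78, 104, 0.01), (0.78, 100, 0.014)]
```

Call:
move_arm:
  deltas:
    - [[-0.006,0,0.001,0,-0.447],[-0.012,0,0.003,0,-0.447],[-0.018,0,0.005,0,-0.447],[-0.024,0,0.008,0,-0.447],[-0.03,0,0.011,0,-0.447],[-0.036,0,0.015,0,-0.447],[-0.042,0,0.019,0,-0.447]]

```text
clock: 28.9
position: [0.6719, 0.1426, 0.0838]
ee_rot: [0.005, -0.01, 1.0, 0.0]
contact_force: [4.4, -0.3, 11.5]
width: 0.0618
gripper_force: 12.0
```

Run:
```python
from h import *
s=manip.get_state();print(s["position"],s["gripper_force"],s["contact_force"],s["width"]);print(tilt(s["position"][1]))
```

```text
[0.6719 0.1426 0.0838] 12.009913176298141 [ 4.4006 -0.2537 11.4562] 0.06176594443042291
[(0.4, 120, 0.01), (0.35, 120, 0.018), (0.35, 120, 0.014), (0.3, 116, 0.01), (0.27, 116, 0.014)]
```

Call:
move_arm:
  deltas:
    - [[0,0,0.006,0,-0.447],[0,0,0.012,0,-0.447],[0,0,0.018,0,-0.447],[0,0,0.026,0,-0.447],[0,0,0.034,0,-0.447],[0,0,0.042,0,-0.447],[0,0,0.05,0,-0.447]]

```text
clock: 29.7
position: [0.6858, 0.1429, 0.051]
ee_rot: [0.021, -0.01, 1.0, 0.001]
contact_force: [20.9, -0.9, 31.2]
width: 0.0618
gripper_force: 15.6
```

Call:
move_arm:
  deltas:
    - [[0,0,-0.008,0,-0.7],[0,0,-0.008,0,-1],[0,0,-0.008,0,-1],[0,0,-0.06,0,-1],[0.04,0,-0.12,0,-1],[0.1,0,-0.18,0,-1],[0.16,-0.06,-0.24,0,-1],[0.22,-0.12,-0.25,0,-1],[0.27,-0.17,-0.25,0,-1],[0.3,-0.193,-0.25,0,-1],[0.3,-0.193,-0.25,0,-1],[0.3,-0.193,-0.25,0,-1]]

```text
clock: 30.9
position: [0.4253, -0.0189, 0.2405]
ee_rot: [-0.003, -0.008, 1.0, -0.001]
contact_force: [0.7, 0.1, -0.0]
width: 0.0857
gripper_force: 0.0
```

Run:
```python
from h import *
print(manip.get_state()["position"]); cv2.imwrite("pics/w5.png",manip.get_image("wrist")[:,:,::-1])
```

```text
[ 0.4253 -0.0189  0.2405]
```

View pics/w5.png

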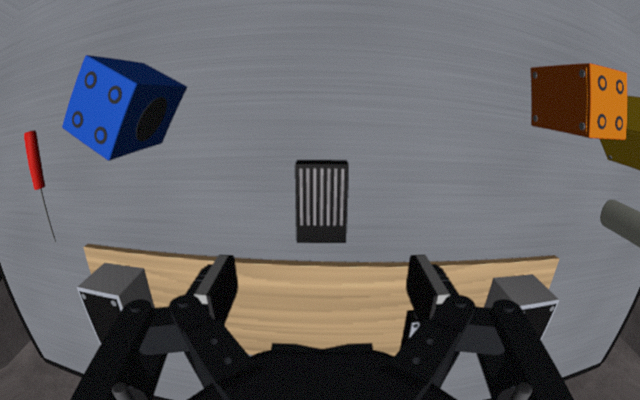

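Module 2 now lies on the plate with its bright screwed base up, at (412,325). Module 1 is at (296,161)-(348,160), front row 242. I'll repeat the method.

Run:
```python
from h import *
s=manip.get_state();print(s["position"],s["ee_rot"])
p=wrist([(296,161),(348,160),(347,242),(297,242)],.028,s);print(p,p.mean(0))
```

```text
[ 0.4276 -0.0178  0.2405] [-0.0013 -0.0082  1.      0.0001]
[[ 0.4146 -0.0463]
 [ 0.4125  0.0128]
 [ 0.5152  0.016 ]
 [ 0.5162 -0.0461]] [ 0.4646 -0.0159]
```

Call:
move_arm:
  deltas:
    - [[0,0.001,0.06,0,-1],[0,0.001,0.12,0,-1],[0,0.001,0.18,0,-1],[0,0.001,0.24,0,-1],[0,0.001,0.28,0,-1],[0,0.001,0.289,0,-1],[0,0.001,0.289,0,-1],[0,0.001,0.289,0,1],[0,0.001,0.289,0,1],[0,0.001,0.289,0,1],[0,0.001,0.289,0,1],[0,0.001,0.289,0,1]]
  squeeze: 20

```text
clock: 32.15
position: [0.4323, -0.0163, 0.0116]
ee_rot: [0.002, -0.01, 1.0, -0.0]
contact_force: [-0.6, 0.1, 7.3]
width: 0.0619
gripper_force: 22.6
```

Call:
move_arm:
  deltas:
    - [[0,0,-0.02,0,1],[0,0,-0.05,0,1],[0,0,-0.08,0,1],[0,0,-0.11,0,1],[0,0,-0.135,0,1],[0,0,-0.135,0,1],[0,0,-0.135,0,-0.441],[0,0,-0.135,0,-0.445],[0,0,-0.135,0,-0.447]]

```text
clock: 33.05
position: [0.4295, -0.0157, 0.1167]
ee_rot: [-0.001, -0.01, 1.0, 0.0]
contact_force: [0.3, -0.6, -2.3]
width: 0.0619
gripper_force: 22.8
```

Call:
move_arm:
  deltas:
    - [[0,0,0,0,-0.449],[0,0,0,0,-0.449],[0,0,0,0,-0.449]]

```text
clock: 33.35
position: [0.4304, -0.0159, 0.1176]
ee_rot: [-0.0, -0.01, 1.0, 0.0]
contact_force: [-0.1, 0.0, -2.8]
width: 0.062
gripper_force: 21.1
```

Run:
```python
from h import *
s=manip.get_state();print(s["position"],s["gripper_force"],s["contact_force"],s["width"]);print(tilt(s["position"][1]))
```

```text
[ 0.4304 -0.0159  0.1176] 21.105840504169464 [-0.1163  0.008  -2.7609] 0.061981648660892584
[(1.03, 8, 0.014), (1.0, 4, 0.014), (0.99, 12, 0.014), (0.98, 4, 0.01), (0.97, 12, 0.01)]
```

Call:
move_arm:
  deltas:
    - [[0,0,0,0,-0.452],[0,0,0,0,-0.454],[0,0,0,0,-0.455]]

```text
clock: 33.75
position: [0.4306, -0.0159, 0.1179]
ee_rot: [0.0, -0.01, 1.0, 0.0]
contact_force: [0.4, -0.4, -1.9]
width: 0.0621
gripper_force: 13.5
```

Call:
move_arm:
  deltas:
    - [[0,0,0,0,-0.457],[0,0,0,0,-0.457]]

```text
clock: 33.95
position: [0.4306, -0.0159, 0.1179]
ee_rot: [0.0, -0.01, 1.0, 0.0]
contact_force: [0.1, 0.1, -1.5]
width: 0.0621
gripper_force: 11.2
```

Call:
move_arm:
  deltas:
    - [[0,0,0,0,-0.459],[0,0,0,0,-0.459]]

```text
clock: 34.15
position: [0.4312, -0.0161, 0.1181]
ee_rot: [0.001, -0.01, 1.0, -0.0]
contact_force: [0.0, 1.1, -3.9]
width: 0.0619
gripper_force: 3.6
```

Call:
move_arm:
  deltas:
    - [[0,0,0,0,-0.46],[0,0,0,0,-0.46]]

```text
clock: 34.35
position: [0.4307, -0.016, 0.1181]
ee_rot: [0.0, -0.01, 1.0, -0.0]
contact_force: [0.1, -0.3, -0.9]
width: 0.062
gripper_force: 0.0
```

Run:
```python
from h import *
s=manip.get_state();print(s["position"],s["gripper_force"],s["contact_force"],s["width"]);print(tilt(s["position"][1]))
```

```text
[ 0.4307 -0.016   0.1181] 0.0 [ 0.143  -0.3019 -0.8664] 0.06197799961254541
[(0.54, 100, 0.01), (0.54, 96, 0.01), (0.53, 104, 0.01), (0.52, 100, 0.014), (0.51, 100, 0.018)]
```

Run:
```python
from h import *
a=manip.get_image("side")[150:270,250:370,::-1];b=manip.get_image("wrist")[120:400,180:460,::-1]
r=lambda i:cv2.resize(i,(400,400),interpolation=cv2.INTER_CUBIC)
cv2.imwrite("pics/s6.png",np.hstack([r(a),r(b)]));s=manip.get_state();print(s["gripper_force"],s["contact_force"])
```

```text
0.0 [-0.3932  0.1742 -0.5079]
```

View pics/s6.png

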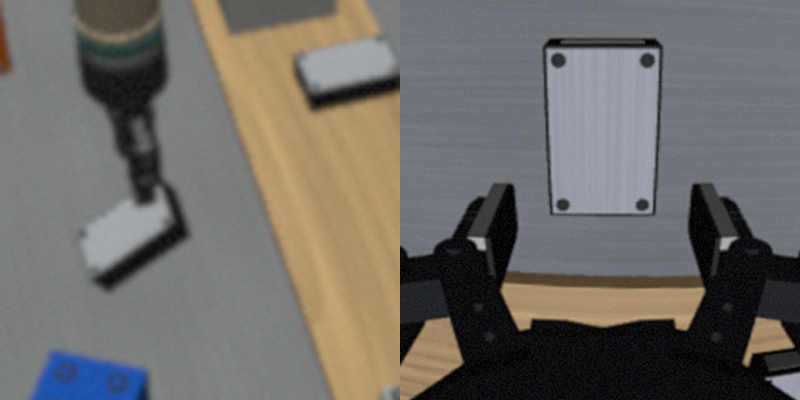

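The module slipped out and turned itself over, so its bright base plate is now up. I'll lift clear, let it settle and locate the bright rectangle numerically.

Call:
move_arm:
  deltas:
    - [[0,0,-0.03,0,-0.6],[0,0,-0.08,0,-1],[0,0,-0.14,0,-1],[0.03,0,-0.165,0,-1],[0.03,0,-0.165,0,-1],[0.03,0,-0.165,0,-1],[0.03,0,-0.165,0,-1]]

```text
clock: 35.25
position: [0.4063, -0.0163, 0.2487]
ee_rot: [-0.001, -0.01, 1.0, 0.0]
contact_force: [0.2, -1.3, -0.4]
width: 0.0849
gripper_force: 0.0
```

```bash
cat >> h.py <<'E'
def bright():
    s=manip.get_state();im=manip.get_image("wrist");m=cv2.inRange(im,(140,140,140),(255,255,255))
    m[280:]=0;m=cv2.morphologyEx(m,cv2.MORPH_OPEN,np.ones((5,5)))
    for c in cv2.findContours(m,cv2.RETR_EXTERNAL,cv2.CHAIN_APPROX_SIMPLE)[0]:
        if cv2.contourArea(c)<600: continue
        q=cv2.approxPolyDP(c,0.04*cv2.arcLength(c,True),True)[:,0]
        w=wrist(q,.028,s);print(q.tolist(),"\n",w.tolist(),w.mean(0),cv2.minAreaRect((w*1000).astype(np.float32)))
E
python3 - <<'E'
from h import *
print(manip.get_state()["position"]);bright()
E
```

```text
[ 0.4063 -0.0163  0.2487]
[[306, 157], [299, 224], [336, 231], [345, 166]] 
 [[0.3902037023896695, -0.03375673944225539], [0.4742203045591147, -0.04202622782111994], [0.4827821313439553, 0.0042078263230649685], [0.39996979009982814, 0.011933686280612858]] [ 0.4368 -0.0149] ((436.49298095703125, -14.77446174621582), (46.850372314453125, 88.41445922851562), 84.37866973876953)
```

Call:
move_arm:
  deltas:
    - [[-0.038,0.001,0.05,0.055,-1],[-0.038,0.001,0.11,0.055,-1],[-0.038,0.001,0.17,0.055,-1],[-0.038,0.001,0.23,0.055,-1],[-0.038,0.001,0.27,0.055,-1],[-0.038,0.001,0.285,0.055,-1],[-0.038,0.001,0.297,0.055,-1],[-0.038,0.001,0.297,0.055,-1]]

```text
clock: 36.1
position: [0.436, -0.0148, 0.0106]
ee_rot: [-0.002, 0.048, 0.999, 0.0]
contact_force: [0.1, -0.0, -1.0]
width: 0.0857
gripper_force: 0.0
```

Call:
move_arm:
  deltas:
    - [[0,0,0,0,1],[0,0,0,0,1],[0,0,0,0,1],[0,0,0,0,1],[0,0,0,0,1],[0,0,0,0,1]]
  squeeze: 40

```text
clock: 36.7
position: [0.4379, -0.0153, 0.0135]
ee_rot: [0.001, 0.047, 0.999, -0.0]
contact_force: [-0.6, -0.6, 6.9]
width: 0.0627
gripper_force: 43.0
```

Call:
move_arm:
  deltas:
    - [[0,0,-0.05,0,1],[0,0,-0.1,0,1],[-0.05,0.004,-0.1,-0.02,1],[-0.1,0.008,-0.1,-0.04,1],[-0.15,0.012,-0.1,-0.04,1],[-0.2,0.017,-0.1,-0.04,1],[-0.25,0.022,-0.1,-0.04,1],[-0.265,0.022,-0.1,-0.04,1],[-0.265,0.022,-0.08,-0.04,1],[-0.265,0.022,-0.05,-0.04,1],[-0.265,0.022,-0.03,-0.04,1],[-0.265,0.022,-0.023,-0.04,1]]

```text
clock: 37.9
position: [0.6471, -0.0173, 0.0285]
ee_rot: [-0.003, 0.006, 1.0, 0.0]
contact_force: [-1.6, -0.5, 19.9]
width: 0.0625
gripper_force: 47.9
```

Call:
move_arm:
  deltas:
    - [[0,0,0.003,0,1],[0,0,0.003,0,1],[0,0,0.003,0,1]]

```text
clock: 38.2
position: [0.6502, -0.0178, 0.0291]
ee_rot: [0.001, 0.006, 1.0, -0.0]
contact_force: [-0.3, -0.3, -3.1]
width: 0.0625
gripper_force: 45.0
```

Call:
move_arm:
  deltas:
    - [[0,0,0.002,0,1],[0,0,0.003,0,1],[0,0,0.003,0,-0.6],[0,0,0.003,0,-1],[0,0,0.003,0,-1],[0,0,-0.06,0,-1],[0,0,-0.12,0,-1],[0.06,0,-0.18,0,-1],[0.12,0,-0.24,0,-1],[0.18,0,-0.28,0,-1],[0.24,0,-0.28,0,-1],[0.24,0,-0.28,0,-1]]

```text
clock: 39.4
position: [0.4554, -0.0153, 0.2537]
ee_rot: [0.001, 0.006, 1.0, -0.0]
contact_force: [0.9, -0.0, 0.1]
width: 0.0855
gripper_force: 0.0
```

Call:
move_arm:
  deltas:
    - [[0.06,0,-0.02,0,-1],[0.12,0,-0.04,0,-1],[0.18,0,-0.05,0,-1],[0.18,0,-0.05,0,-1],[0.18,0,-0.05,0,-1],[0.18,0,-0.05,0,-1]]

```text
clock: 40.0
position: [0.3146, -0.0139, 0.2923]
ee_rot: [0.001, 0.006, 1.0, -0.0]
contact_force: [0.2, -0.6, -0.3]
width: 0.0853
gripper_force: 0.0
```

Run:
```python
from h import *
print(manip.get_state()["position"])
a=manip.get_image("scene")[90:310,205:475,::-1];b=manip.get_image("side")[60:400,240:440,::-1]
A=cv2.resize(a,(491,400),interpolation=cv2.INTER_CUBIC);B=cv2.resize(b,(235,400),interpolation=cv2.INTER_CUBIC)
cv2.imwrite("pics/fin.png",np.hstack([A,B]))
```

```text
[ 0.3146 -0.0139  0.2923]
```

View pics/fin.png

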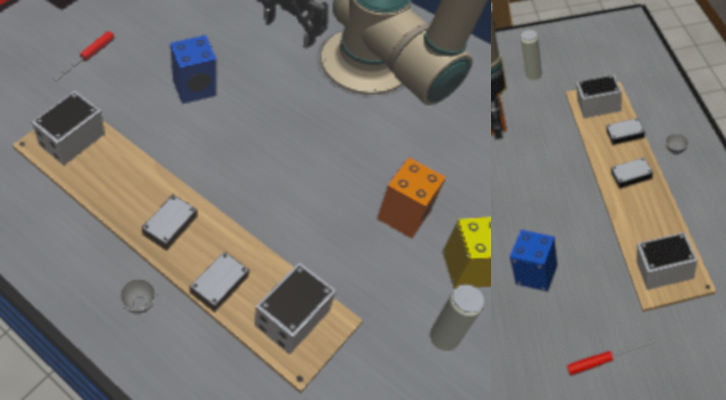

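All four parts lie on the plate, covers and base plates up: the units at (68,125) and (296,305), the modules at (170,220) and (220,279). Module 2 is close to the far edge, so I'll check that margin before handing in.

Run:
```python
from h import *
c=lambda l:np.array(l)/(491/270)+[205,90]
print("m2 far corners z.015",on_z("scene",c([(212,308),(191,291)]),.015),"plate",on_z("scene",c([(300,390),(13,147),(362,322)]),.015))
print("m2 top",on_z("scene",c([(221,252),(249,268),(214,298),(191,282)]),.043))
```

```text
m2 far corners z.015 [[0.7268 0.1676]
 [0.7274 0.115 ]] plate [[ 0.7397  0.3836]
 [ 0.7332 -0.4064]
 [ 0.5642  0.3892]]
m2 top [[0.639  0.1115]
 [0.6296 0.1733]
 [0.7195 0.1661]
 [0.7238 0.1127]]
```

Module 2 is about 10 mm inside the far edge and fully on the plate, so I'm handing in.

```bash
python3 -c "
from rig import manip
print(manip.sign_off())"
```

```text
the job is handed in; nothing more can be done
None
```

I handed the job in at about 40 s: both hydraulic units lie cover up on the plate, both modules present (there was no third) lie ribs down with base plates up, and nothing else was moved; module 1 slipped from the grip and dropped about 10 cm onto the bench before I set it on the plate.

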